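# Stand a toppled hub blank in the drilling fixture and clamp it

### The arm

A 6-joint arm with a two-finger parallel gripper is mounted at the origin on a cart in front of the work surface, level with it; the furniture and walls round the work are solid. World frame = base frame: x ahead of the robot, y to its left, z up, the work surface at z = 0. Lengths are in m, angles in rad, forces in N, time in s.
With the tool pointing down it reaches from about 0.25 to 0.725 m from the base axis. Payload 4 kg.
Tool frame: the origin (TCP) lies at the very end of the fingers, on their centre line; the grasp point (between the pads) lies 19 mm behind it; z points along the fingers, y is the line along which they close (so a half turn about z gives the same grasp; the last joint's range is limited). The gripper opens to 85 mm and grips with 20 to 120 N. Pads are 22 mm wide; open, the fingers measure 114 mm over their backs; the gripper's body (76 mm by 85 mm) begins 54 mm behind the grasp point. The pads swing forward as they close: fully open they stand 13 mm farther back than shut.
Start: joints at [1.164, 0.241, 0.005, 1.335, 0, 1.571], TCP at [0.198, 0.459, 0.211] pointing down, gripper open.
Joint ranges: [-2.72, 2.72], [-1.05, 1.87], [-1.09, 1.28], [-1.99, 2.15], [-1.42, 1.44], [-3.14, 3.14]. Speed limits (rad/s): [2.79, 2.79, 3.14, 3.14, 3.14, 3.14].

### API

Orientations are given as a unit quaternion [x, y, z, w].
In Python, from workcell import * gives the robot as it stands. The module is installed in compiled form; this text tells all that it offers.
- The arm moves only by the tool send_rows, never from a script. Its argument "steps" is text: rows parted by semicolons, each of 7 numbers parted by spaces: the opening, from -1 (shut) to 1 (fully open), then the shift along the world's x, y, z in m, then the turn, a rotation vector about the world's x, y, z in rad. A call has exactly 5 rows; each row shifts and turns the commanded pose from where the row before left it; what a row does not reach is not made up. A row lasts 1/12 s, in which the tool goes at most 41.7 mm and 7.16 degrees, less where a joint would pass 70% of its speed; a pose out of reach is approached as far as the arm can. A call is refused whole if a number of a shift passes 0.0417 or a number of a turn 0.125, either way. A call with a gripper value outside its range is refused whole. The fingers move at their own pace and stop on an object; the grip force is fixed at half the most. Time passes only in rows, so rows that do not move let the fingers close, or fill a call up. It gives the time, the measured TCP pose, the force, the opening and the grip force at its end, in the units of the state.
- get_obs(): the state, without advancing time (a new reading comes with each control period).
- camera(name): name is "side" or "top"; returns a dict with "frame" (480x640x3 uint8, red, green, blue), "range_z" (480x640 float32, m along the optical axis (not along the pixel's ray), 0 where there is no reading), "camera_matrix" (3x3 intrinsics, pixels), "extrinsics" (4x4, takes a point from world to camera coordinates). Camera axes: x right, y down, z forward; pixel columns grow to the right and rows downward; lengths in m; the calibration is good to about 2 mm. A picture is of the moment at which its call begins.
- job_done(): hands the job in; it is judged then, once.
The state is a dict: "clock": time; "joint_pos": joint angles; "joint_vel": joint speeds; "tau": joint torques, N m; "eef_pos": TCP position; "tool_rot": TCP orientation; "ft_force": force on the tool from outside, world axes, zero at the start; "ft_torque": the same for the moment, N m; "grip_width": finger opening in m; "grasp_force": force on a finger pad.
Only numpy, scipy, OpenCV 4.12 (cv2) and the standard library are available. Lean on these libraries where they do the work, as an engineer would, in place of code of your own. Each camera call takes 0.05 s, during which the arm holds its last target. There are 200 camera calls.

### The job

The flanged hub blank has toppled over beside the open drilling fixture. Stand it upright on its flange on the fixture's plate, set down gently rather than dropped, and slide it home so that the flange touches both faces of the V; then let go of it and push the upright clamp handle over and all the way down, past its dead point, so that the toggle clamp locks with its pad on the hub. Leave the finished hub, the oil can and the caliper where they are.

Things in the scene. Friction and masses are not known exactly. Their poses are not given: they have to be found in the camera images.
- hub_blank: Toppled bare-aluminium hub, 0.28 kg, solid: flange diameter 60, 10 thick, with a plain round boss diameter 38, 60 long on it (70 overall), no holes in the flange. Origin: centre of the flange's flat underside; z axis runs up through the boss. It starts lying on its side, resting on flange edge and boss end (boss dips 0.18 rad), boss end to the robot's right or right and away; it can roll.
- finished_hub: The same shape and size (flange diameter 60 x 10, boss diameter 38, 70 overall), already drilled with six small holes in the flange, standing upright on the bench. Not to be moved. Origin: centre of its underside, z up.
- drill_fixture: Bolted-down steel fixture. Origin: on the bench below the seat; x axis to the clamp, roughly to the robot's right. In mm: plate 16 thick, x -48 to 136, y -55 to 55. V: two rails, tops at z 28, upright faces at 45 deg meeting a 60 flange at x 21, y +-21, open to -x, mouth 68 wide at x 8. Behind: grey riser x 48 to 126, y -26 to 26, to z 78, with the clamp bracket to z 112.
- seat (a point): On the fixture plate's top (z 16 above the bench), where the centre of the hub's underside lies when its flange touches both V faces; axes as the fixture's.
- clamp_arm (a joint): Toggle clamp arm in rad: 0 open (arm upright, as at the start), about 1.393 locked (arm level over the hub). Driven by the handle through a toggle link. Pivot at x 64, z 98 in the fixture frame; arm 80 long, shut its top is at z 125.
- handle_grip (a point): On the clamp handle's red round grip (diameter 17, 60 long), 15 short of its free end; x axis along the handle. Open: handle upright, this point at x 88, y 0, z 207 (mm, fixture frame). Pushed along +x and down it passes x 127 z 205, x 150 z 191, x 162 z 167 and locks at x 169, z 122: handle level, past the dead point (z 128) and on its stop. It stays where left.
- clamp_pad: Rubber pad, diameter 17, on a sprung spindle at the end of the clamp arm. Origin 14.5 above the pad's face on the spindle's axis. Locked, it sits on the hub's top centred over the seat; the spring gives about 2.5.
- oil_can: Red thumb oiler with a long spout, 76 wide, 187 high, upright on the bench; a bystander. Origin: under its body.
- caliper: Steel sliding caliper, 222 long, flat on the bench; a bystander. Origin: centre of its underside.
Not all that is in view belongs to the job. What is shaped like the hub_blank but black is not meant.

How it is judged:
On the way:
1. the blank stands on its flange home in the V, let go, with the clamp still open (angle between hub_blank's own z axis and vertical below 0.05 rad and horizontal distance between hub_blank and seat below 0.003 m and height (world z) of hub_blank between 0.013 and 0.0185 m and contact force between hub_blank and the fingers below 0.05 N and value of joint clamp_arm below 0.6 rad), for 0.2 s.
At the end, for the whole second after the job is handed in: The blank stands upright (within 0.05 rad), flange down on the fixture plate, its axis within 3 mm of the seat, at rest; the clamp is locked (arm over 1.375 rad, handle grip under 126 mm, past its dead point) and its pad presses on the hub with more than 3 N (angle between hub_blank's own z axis and vertical below 0.05 rad and horizontal distance between hub_blank and seat below 0.003 m and height (world z) of hub_blank between 0.013 and 0.0185 m and value of joint clamp_arm above 1.375 rad and z of handle_grip in the frame of drill_fixture below 0.126 m and contact force between clamp_pad and hub_blank above 3 N and linear speed of hub_blank below 0.01 m/s); the robot touches nothing.
It fails at once if the blank is dropped: it falls faster than 0.45 m/s (a drop of about 10 mm) out of the fingers (linear speed of hub_blank above 0.45 m/s and contact force between hub_blank and the fingers below 0.01 N).
It fails at once if the finished hub is shifted by more than 15 mm (distance of finished_hub from where it was at the start of the episode above 0.015 m).
It fails at once if the oil can is shifted by more than 15 mm (distance of oil_can from where it was at the start of the episode above 0.015 m).
It fails at once if the caliper is shifted by more than 15 mm (distance of caliper from where it was at the start of the episode above 0.015 m).
It also fails if it takes over 56 s, if anything falls off the work surface, if the arm or the gripper's body presses on something with over 40 N, if the wrist force passes 120 N, or if a joint passes its speed limit or range.

## Working session

There is one attempt and no reset: what is moved stays moved. The work goes in short steps, Python scripts to look and compute and a tool call to move; the robot and the scene stay as the last step left them, time stands still between calls to the robot, and variables do not carry over. Pictures are saved under pics/ and viewed, at most 10 in all, crops included, and the job is handed in when it is done.

Besides the shell and the picture viewer there is one more tool, called as name(argument=value, ...), one argument or row to a line, values as JSON. send_rows: Moves the arm, as the interface text tells. Its arguments: {"type":"object","properties":{"steps":{"type":"string"}},"required":["steps"]}

```bash
mkdir -p pics; cat > h.py <<'E'
from workcell import *
import numpy as np, cv2
def pts(c):
    K=c["camera_matrix"];T=np.linalg.inv(c["extrinsics"]);z=c["range_z"]
    v,u=np.mgrid[:480,:640]
    p=np.stack([(u-K[0,2])/K[0,0]*z,(v-K[1,2])/K[1,1]*z,z,np.ones_like(z)],-1)@T.T
    p=p[...,:3];p[z==0]=np.nan;return p
def save(n,f): cv2.imwrite("pics/"+n,f[...,::-1])
E
python3 - <<'E'
from h import *
for n in("top","side"):
    c=camera(n);save(n+"0.png",c["frame"]);np.savez(n+"0.npz",p=pts(c),f=c["frame"],K=c["camera_matrix"],E=c["extrinsics"])
    print(n,c["camera_matrix"].round(1).tolist(),np.linalg.inv(c["extrinsics"]).round(3).tolist())
print(get_obs())
E
```

```text
top [[524.2, 0.0, 321.0], [0.0, 524.2, 234.6], [0.0, 0.0, 1.0]] [[0.012, -0.988, 0.153, 0.327], [-1.0, -0.013, -0.001, -0.039], [0.003, -0.153, -0.988, 1.453], [0.0, 0.0, 0.0, 1.0]]
side [[570.5, 0.0, 319.9], [0.0, 570.5, 239.5], [0.0, 0.0, 1.0]] [[0.994, -0.06, 0.096, 0.391], [-0.112, -0.422, 0.9, -1.419], [-0.013, -0.905, -0.426, 0.768], [0.0, 0.0, 0.0, 1.0]]
{'clock': 0.1, 'joint_pos': array([ 1.16398509e+00,  2.41390633e-01,  3.85047504e-03,  1.33521615e+00,
       -1.12348771e-05,  1.57080271e+00]), 'joint_vel': array([ 0.00047586, -0.00143591,  0.00333622, -0.00095377,  0.00196109,
        0.00141288]), 'tau': array([-1.85066597e-05, -3.73137832e+01,  2.53009754e+01,  1.08343808e-02,
        2.61700200e-05,  1.25293482e-05]), 'eef_pos': array([0.19760056, 0.45862539, 0.20997233]), 'tool_rot': array([ 2.02008928e-01,  9.79383190e-01, -9.60923438e-04, -1.92459328e-04]), 'ft_force': array([ 0.5346041 , -0.3155832 ,  0.33522064]), 'ft_torque': array([ 0.04884534, -0.00410785,  0.03795136]), 'grasp_force': 0.0, 'grip_width': 0.08577434610149268}
```

View pics/top0.png

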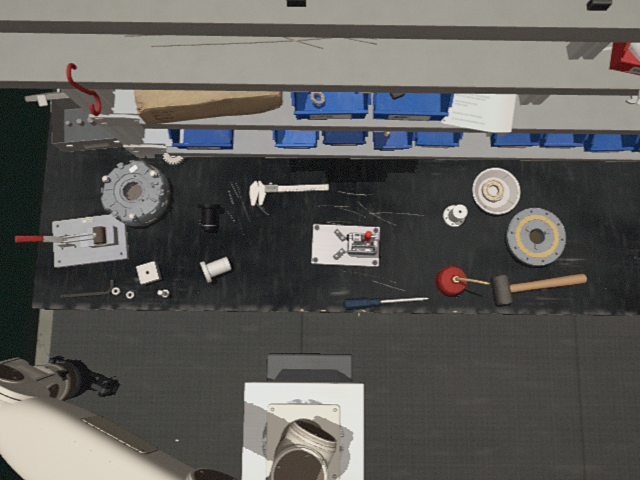

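View pics/side0.png

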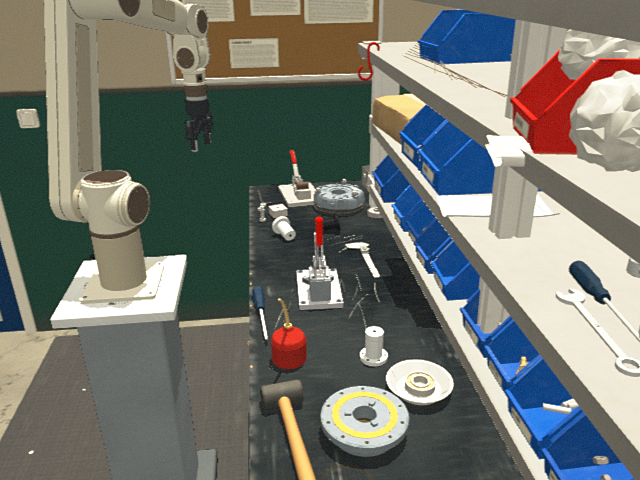

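Candidates in the top picture:
- Bright aluminium toppled hub at (215,268). This one fits: it lies on its side with the boss end to the right and away.
- Black hub of the same shape at (209,218). Excluded because it is black.
- Upright drilled hub at (455,215). This is the finished hub.

The open fixture, with its red handle upright, is at (346,244). The clamp at (90,240) is a different one.

```bash
cat > fit.py <<'E'
from h import *
from scipy.optimize import least_squares
def hubsdf(q):  # q in hub frame
    r=np.hypot(q[:,0],q[:,1]);z=q[:,2]
    def box(r,z,R,a,b):
        d=np.stack([r-R,np.abs(z-(a+b)/2)-(b-a)/2],1)
        return np.hypot(*np.maximum(d,0).T)+np.minimum(d.max(1),0)
    return np.minimum(box(r,z,.030,0,.010),box(r,z,.019,.0,.070))
def fithub(P,x0):
    def res(s):
        yaw=s[2];d=.18
        az=np.array([np.cos(d)*np.cos(yaw),np.cos(d)*np.sin(yaw),-np.sin(d)])
        o=np.array([s[0],s[1],.030*np.cos(d)+s[3]])
        w=P-o;z=w@az;r=np.linalg.norm(w-z[:,None]*az,axis=1)
        return hubsdf(np.stack([r,0*r,z],1))
    s=least_squares(res,x0,loss="soft_l1",f_scale=.002);return s.x,np.abs(res(s.x)).mean()
E
python3 - <<'E'
from fit import *
A={n:np.load(n+"0.npz") for n in("top","side")}
t=A["top"];print("blank px",t["p"][268,215],t["p"][272,205],t["p"][262,228],"fin",t["p"][213,457],"fix",t["p"][260,320])
c0=t["p"][268,215]
for n,a in A.items():
    p=a["p"];k=(np.hypot(p[...,0]-c0[0],p[...,1]-c0[1])<.065)&(p[...,2]>.004)
    P=p[k];print(n,k.sum(),P.min(0),P.max(0))
    for y0 in(-1.57,-.9): 
        x,e=fithub(P,[c0[0],c0[1]+.03,y0,0]);print(x.round(4),e)
# fixture
for n,a in A.items():
    p=a["p"]
    reg=(p[...,0]>.25)&(p[...,0]<.48)&(p[...,1]>-.26)&(p[...,1]<.06)
    bench=np.nanmedian(p[reg&(np.abs(p[...,2])<.006)],0)
    k=reg&(p[...,2]>.010)&(p[...,2]<.022); print(n,k.sum(),"plate z",np.median(p[k][:,2]),"bench",bench)
    v,u=np.nonzero(k);kk=cv2.morphologyEx(k.astype(np.uint8),cv2.MORPH_OPEN,np.ones((2,2)))>0
    print(cv2.minAreaRect((p[kk][:,:2]*1000).astype(np.float32)))
    q=p[reg&(p[...,2]>.19)];print("handle top",len(q),q.mean(0) if len(q) else 0,q.max(0)if len(q) else 0)
f=A["top"]["f"]
cr=np.hstack([cv2.resize(f[245:295,180:250],(490,350),interpolation=cv2.INTER_CUBIC)]);
cr2=cv2.resize(f[215:275,300:390],(525,350),interpolation=cv2.INTER_CUBIC)
save("crop0.png",cv2.resize(np.hstack([cr,cr2]),(800,276)))
E
```

```text
blank px [0.45099487 0.24390374 0.0405324 ] [0.43904797 0.26815214 0.05062917] [0.47149879 0.21621764 0.00233874] fin [ 0.60503775 -0.40625356  0.0686345 ] fix [ 0.47852376 -0.03911001  0.01926922]
top 488 [0.38794932 0.18401934 0.00400227] [0.50967165 0.30700926 0.0684847 ]
[ 4.4070e-01  2.7630e-01 -1.1793e+00  5.0000e-04] 0.005502417050174864
[ 4.4070e-01  2.7630e-01 -1.1816e+00  5.0000e-04] 0.0055044609129578665
side 353 [0.40449281 0.19368985 0.00422124] [0.48840548 0.29426685 0.06141449]
[ 0.4403  0.2728 -1.1417  0.0016] 0.002270848583681949
[ 0.4402  0.2727 -1.1395  0.0016] 0.002271725530721377
top 491 plate z 0.01605266942086847 bench [ 0.41011368 -0.0869929  -0.0007455 ]
((412.454833984375, -140.87709045410156), (131.47006225585938, 245.79385375976562), 0.77919602394104)
handle top 0 0 0
side 304 plate z 0.0165957226707264 bench [ 4.09995745e-01 -1.12989245e-01 -1.23894768e-04]
((439.0206298828125, -155.4007568359375), (245.4778289794922, 125.55944061279297), 45.66770935058594)
handle top 0 0 0
```

View pics/crop0.png

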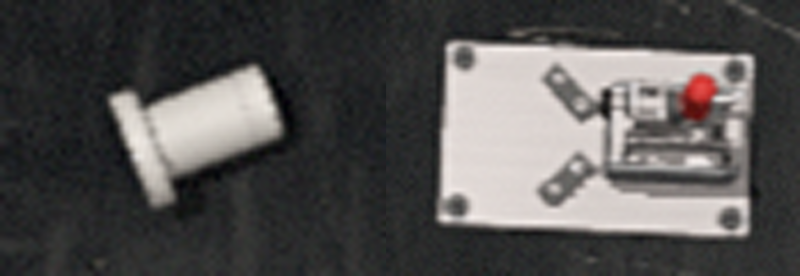

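The left crop shows a plain aluminium blank, with its flange at the lower left and its boss to the right and away. The right crop shows the fixture with its V open to the left and the handle upright. Next I'll refine both with mask silhouettes.

```bash
cat > sil.py <<'E'
from fit import *
from scipy.optimize import minimize
S=4
def proj(X,K,E):
    c=X@E[:3,:3].T+E[:3,3];return c[:,:2]/c[:,2:]*[K[0,0],K[1,1]]+[K[0,2],K[1,2]]
def render(parts,K,E,win):
    u0,v0,w,h=win;m=np.zeros((h*S,w*S),np.uint8)
    for X in parts:
        q=(proj(X,K,E)-[u0,v0]+.5)*S-.5
        cv2.fillPoly(m,[cv2.convexHull((q*16).round().astype(np.int32))],255,shift=4)
    return cv2.resize(m,(w,h),interpolation=cv2.INTER_AREA)/255.
th=np.linspace(0,2*np.pi,60)
def cyl(R,a,b): return np.vstack([np.stack([R*np.cos(th),R*np.sin(th),0*th+z],1) for z in(a,b)])
def hubparts(x,y,z,az):
    az=az/np.linalg.norm(az);e=np.cross([.3,.9,.2],az);e/=np.linalg.norm(e);R=np.stack([e,np.cross(az,e),az],1)
    return [cyl(.030,0,.010)@R.T+[x,y,z],cyl(.019,0,.070)@R.T+[x,y,z]]
def lying(s,d=.18): return hubparts(s[0],s[1],.030*np.cos(d),np.array([np.cos(d)*np.cos(s[2]),np.cos(d)*np.sin(s[2]),-np.sin(d)]))
def fixparts(s):
    B=np.array([[x,y,z] for x in(-.048,.136) for y in(-.055,.055) for z in(0,.016)])
    c,n=np.cos(s[2]),np.sin(s[2]);return [B@np.array([[c,n,0],[-n,c,0],[0,0,1]])+[s[0],s[1],0]]
def soft(f,win,lo,hi):
    u0,v0,w,h=win;g=f[v0:v0+h,u0:u0+w].astype(float).max(2);return np.clip((g-lo)/(hi-lo),0,1)
def fitsil(fn,s0,views,step):
    def cost(s): return sum((wt*(render(fn(s),K,E,win)-m)**2).sum() for K,E,win,m,wt in views)
    sim=np.vstack([s0]+[np.array(s0)+np.eye(len(s0))[i]*step[i] for i in range(len(s0))])
    r=minimize(cost,s0,method="Nelder-Mead",options=dict(initial_simplex=sim,xatol=1e-4,fatol=1e-3,maxiter=400));return r.x,r.fun
E
python3 - <<'E'
from sil import *
A={n:np.load(n+"0.npz") for n in("top","side")}
wt={"top":(185,245,60,50),"side":(258,212,45,36)}
vs=[]
for n in wt:
    a=A[n];m=soft(a["f"],wt[n],60,140);vs.append((a["K"],a["E"],wt[n],m,np.ones_like(m)))
for nm,v in(("both",vs),("top",vs[:1]),("side",vs[1:])): print(nm,fitsil(lying,[.4405,.274,-1.15],v,[.008,.008,.1]))
t=A["top"];w=(300,212,92,66);m=soft(t["f"],w,60,150)
wt_=np.ones_like(m);wt_[12:52,28:]=0  # ignore clamp interior
wt_[:, 80:]=1
print("fix",fitsil(fixparts,[.40,-.10,-1.57],[(t["K"],t["E"],w,m,wt_)],[.01,.01,.05]))
ms=(np.vstack([np.hstack([cv2.resize(x[3],(360,300)) for x in vs])])*255).astype(np.uint8)
cv2.imwrite("pics/m.png",np.hstack([ms,cv2.resize((m*255*(.5+.5*wt_)).astype(np.uint8),(418,300))])[:, :1138][:, ::1])
im=cv2.imread("pics/m.png");cv2.imwrite("pics/m.png",cv2.resize(im,(800,210)))
p=A["side"]["p"];f=A["side"]["f"].astype(int)
r=(f[...,0]>150)&(f[...,1]<60)&(f[...,2]<60);r[:200]=0;r[260:]=0;r[:,:300]=0;r[:,340:]=0
print("red grip",r.sum(),np.nanmedian(p[r],0),np.nanmin(p[r],0),np.nanmax(p[r],0))
E
```

```text
both (array([ 0.44109486,  0.2767894 , -1.15719903]), np.float64(134.95371858179547))
top (array([ 0.44023756,  0.27666243, -1.14321052]), np.float64(7.946869833717801))
side (array([ 0.44173691,  0.28113587, -1.14057731]), np.float64(116.40259845972703))
fix (array([ 0.36666667, -0.09666667, -1.53666667]), np.float64(682.5865432098765))
red grip 166 [ 0.52225411 -0.16198946  0.19738217] [ 0.51428335 -0.17286978 -0.00294657] [0.58718411 0.39105966 0.23049361]
```

View pics/m.png

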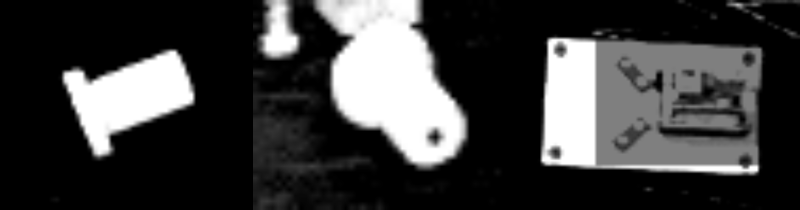

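```bash
python3 - <<'E'
from sil import *
t=np.load("top0.npz");w=(300,212,92,66);m=soft(t["f"],w,60,150)
wt_=np.ones_like(m);wt_[14:50,20:72]=0;wt_[:6]=0;wt_[62:]=0;wt_[22:34,70:]=0
s,e=fitsil(fixparts,[.51,-.075,-1.57],[(t["K"],t["E"],w,m,wt_)],[.01,.01,.05]);print("fix",s,e)
a=np.load("side0.npz");w=(285,255,70,60);m=soft(a["f"],w,60,150);wt_=np.ones_like(m);wt_[:,15:48]=0;wt_[:6]=0
wt_[35:,15:48]=1
print("side",fitsil(fixparts,s,[(a["K"],a["E"],w,m,wt_)],[.005,.005,.05]))
# finished hub check
for n,w,g in(("top",(438,198,36,34),0),("side",(352,320,44,50),0)):
    a=np.load(n+"0.npz");m=soft(a["f"],w,60,140)
    print(n,fitsil(lambda q:hubparts(q[0],q[1],0,np.array([0,0,1.])),[.605,-.406],[(a["K"],a["E"],w,m,np.ones_like(m))],[.01,.01]))
E
```

```text
fix [ 0.52456159 -0.0642314  -1.60764133] 52.63557648767568
side (array([ 0.52569533, -0.0640124 , -1.60055908]), np.float64(114.16201076509034))
top (array([ 0.61097561, -0.41378911]), np.float64(22.360500408496733))
side (array([ 0.61137522, -0.41434144]), np.float64(86.29861321366782))
```

```bash
cat > plan.py <<'E'
from h import *
from scipy.spatial.transform import Rotation as R
def fmt(a): return " ".join(f"{v:.4f}" for v in a)
def rot(d,y):  # tool z along d, y near given
    d=np.array(d,float);d/=np.linalg.norm(d);y=np.array(y,float);y-=d*(y@d);y/=np.linalg.norm(y)
    return R.from_matrix(np.stack([np.cross(y,d),y,d],1))
def go(p,r=None):
    o=get_obs();q=R.from_quat(o["tool_rot"]);dp=np.array(p)-o["eef_pos"]
    rv=np.zeros(3) if r is None else (r*q.inv()).as_rotvec()
    n=max(np.linalg.norm(dp)/.04,np.linalg.norm(rv)/.12);print("shift",dp.round(4),"rv",rv.round(4),"rows>=",n)
    return dp,rv
yaw=-1.143;h=np.array([np.cos(yaw),np.sin(yaw),0]);Z=np.array([0,0,1.]);fy=np.array([-h[1],h[0],0])
L=np.radians(30);d0=-h*np.sin(L)-Z*np.cos(L);R0=rot(d0,fy)
tcp0=np.array([.4402,.2767,0])+h*.038*.984+Z*.0227+.017*d0
E
python3 - <<'E'
from plan import *
o=get_obs();print("y now",R.from_quat(o["tool_rot"]).as_matrix()[:,1],tcp0,d0)
dp,rv=go(tcp0-.1*d0,R0);print(15,(dp/15).round(4),(rv/15).round(4))
E
```

```text
y now [ 0.39568793  0.91838294 -0.00195998] [0.45218633 0.25041168 0.00797757] [-0.20743336  0.45494109 -0.8660254 ]
shift [ 0.2753 -0.2537 -0.1154] rv [ 0.376   0.3812 -0.7195] rows>= 9.79442243014219
15 [ 0.0184 -0.0169 -0.0077] [ 0.0251  0.0254 -0.048 ]
```

send_rows(
  steps="1 0.0276 -0.0254 -0.0115 0.0376 0.0381 -0.072;1 0.0276 -0.0254 -0.0115 0.0376 0.0381 -0.072;1 0.0276 -0.0254 -0.0115 0.0376 0.0381 -0.072;1 0.0276 -0.0254 -0.0115 0.0376 0.0381 -0.072;1 0.0276 -0.0254 -0.0115 0.0376 0.0381 -0.072",
)

```text
clock: 0.52
eef_pos: [0.3365, 0.3312, 0.153]
tool_rot: [0.373, 0.918, 0.073, -0.112]
ft_force: [0.4, 0.8, -0.1]
grip_width: 0.085
grasp_force: 0.0
```

send_rows(
  steps="1 0.0276 -0.0254 -0.0115 0.0376 0.0381 -0.072;1 0.0276 -0.0254 -0.0115 0.0376 0.0381 -0.072;1 0.0276 -0.0254 -0.0115 0.0376 0.0381 -0.072;1 0.0276 -0.0254 -0.0115 0.0376 0.0381 -0.072;1 0.0276 -0.0254 -0.0115 0.0376 0.0381 -0.072",
)

```text
clock: 0.93
eef_pos: [0.4751, 0.2035, 0.0952]
tool_rot: [0.524, 0.811, 0.142, -0.218]
ft_force: [0.9, 1.0, 0.8]
grip_width: 0.0854
grasp_force: 0.0
```

```bash
python3 - <<'E'
from plan import *
o=get_obs();print(o["joint_pos"].round(3),o["ft_force"].round(2),o["clock"]);go(tcp0-.1*d0,R0);go(tcp0,R0)
E
```

```text
[ 0.101  0.48  -0.086  1.185  0.497  1.204] [0.9  0.98 0.81] 0.9333
shift [-0.0021  0.0014 -0.0006] rv [-0.0026  0.0004  0.0056] rows>= 0.06541219222144425
shift [-0.0229  0.0469 -0.0872] rv [-0.0026  0.0004  0.0056] rows>= 2.540533012326928
```

send_rows(
  steps="1 -0.0043 0.0092 -0.0174 0 0 0.003;1 -0.0043 0.0092 -0.0174 0 0 0;1 -0.0043 0.0092 -0.0174 0 0 0;1 -0.0043 0.0092 -0.0174 0 0 0;1 -0.0043 0.0092 -0.0164 0 0 0",
)

```text
clock: 1.35
eef_pos: [0.4519, 0.2509, 0.0083]
tool_rot: [0.522, 0.813, 0.14, -0.218]
ft_force: [-0.2, -0.3, 0.5]
grip_width: 0.0855
grasp_force: 0.0
```

send_rows(
  steps="0.3 0 0 0 0 0 0;0 0 0 0 0 0 0;-0.3 0 0 0 0 0 0;-0.6 0 0 0 0 0 0;-1 0 0 0 0 0 0",
)

```text
clock: 1.77
eef_pos: [0.454, 0.251, 0.0114]
tool_rot: [0.522, 0.813, 0.142, -0.216]
ft_force: [0.4, -1.2, 3.7]
grip_width: 0.032
grasp_force: 58.5
```

send_rows(
  steps="-1 0 0 0 0 0 0;-1 0 0 0 0 0 0;-1 0 0 0 0 0 0;-1 0 0 0 0 0 0;-1 0 0 0 0 0 0",
)

```text
clock: 2.18
eef_pos: [0.454, 0.2511, 0.0113]
tool_rot: [0.522, 0.813, 0.142, -0.216]
ft_force: [0.2, -2.4, 6.2]
grip_width: 0.032
grasp_force: 59.0
```

```bash
python3 - <<'E'
from h import *
a=camera("top");b=camera("side")
save("g1.png",np.hstack([cv2.resize(a["frame"][225:305,170:260],(400,356)),cv2.resize(b["frame"][160:260,215:325],(392,356))]))
E
```

```text
(no output)
```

View pics/g1.png

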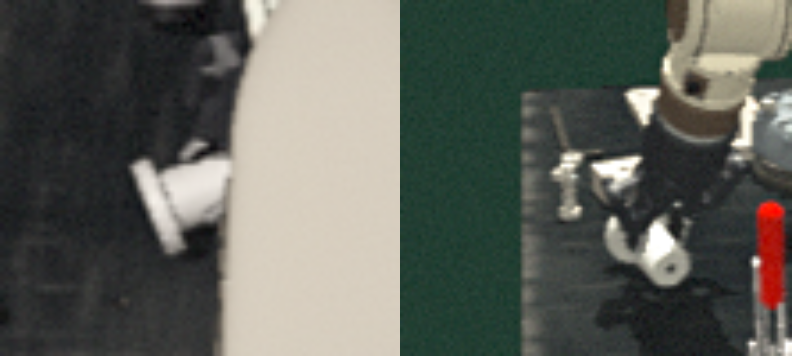

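The fingers straddle the boss mid-length, seen in the crop at about (655,240). I'll lift slightly and check the hold.

send_rows(
  steps="-1 0 0 0.004 0 0 0;-1 0 0 0.004 0 0 0;-1 0 0 0.004 0 0 0;-1 0 0 0.004 0 0 0;-1 0 0 0.004 0 0 0",
)

```text
clock: 2.7
eef_pos: [0.4521, 0.2511, 0.03]
tool_rot: [0.522, 0.813, 0.14, -0.217]
ft_force: [-0.3, 1.0, -2.6]
grip_width: 0.0319
grasp_force: 58.5
```

```bash
cat > held.py <<'E'
from sil import *
from plan import R
# fit held hub in camera view: pose (x,y,z,tilt params) by silhouette in side+top, visible bright pixels
E
python3 - <<'E'
from h import *
b=camera("side");a=camera("top")
save("g2.png",np.hstack([cv2.resize(b["frame"][200:245,255:305],(400,360),interpolation=cv2.INTER_CUBIC),cv2.resize(a["frame"][235:295,180:247],(400,360),interpolation=cv2.INTER_CUBIC)]))
print(get_obs()["grip_width"],get_obs()["ft_force"],get_obs()["ft_torque"],get_obs()["eef_pos"])
E
```

```text
0.031972764363990436 [-0.48431629  0.30223978 -2.52052467] [-0.68954493 -0.31783346 -0.0481488 ] [0.45279556 0.25134802 0.03048177]
```

View pics/g2.png

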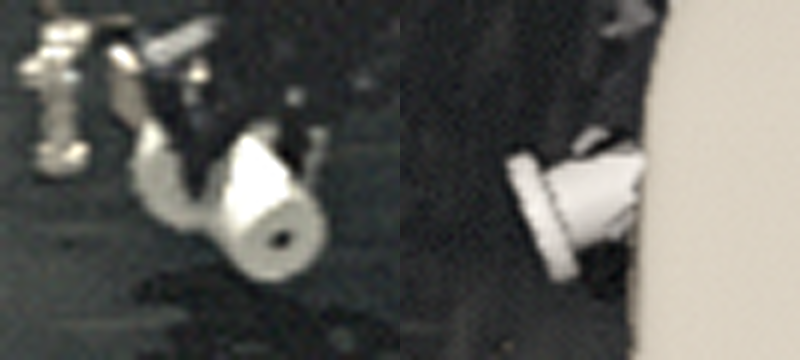

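```bash
cat >> plan.py <<'E'
S=np.array([.525,-.064,0]);f=np.array([np.cos(-1.604),np.sin(-1.604),0])
Q=R.from_rotvec(-fy*1.751);R1=Q*R0
P0=np.array([.4402,.2767,0])+h*.038*.984+Z*.0227
r1=Q.apply(np.array([.454,.251,.0113])-P0)
def tcpfor(x,y,z): return S+f*x+np.cross(Z,f)*y+Z*(z+.038)+r1  # hub origin at fixture x,y, height z
E
python3 - <<'E'
from plan import *
print("r1",r1,"d1",R1.as_matrix()[:,2]);t=tcpfor(-.03,0,.08);print(t)
dp,rv=go(t,R1);print((dp-[0,0,.1])/16,rv/16, Q.as_rotvec()/16)
E
```

```text
r1 [ 0.00699237 -0.01076957 -0.00610552] d1 [ 0.39064557 -0.85676055 -0.33668591]
[ 0.5329883  -0.0447861   0.11189448]
shift [ 0.0802 -0.2961  0.0814] rv [-1.5931 -0.7257 -0.0037] rows>= 14.588325500903192
[ 0.00501205 -0.01850838 -0.00116171] [-0.09956894 -0.04535474 -0.00023394] [-0.09957523 -0.04540198 -0.        ]
```

send_rows(
  steps="-1 0 0 0.015 0 0 0;-1 0 0 0.02 0 0 0;-1 0 0 0.025 0 0 0;-1 0 0 0.025 0 0 0;-1 0 0 0.015 0 0 0",
)

```text
clock: 3.22
eef_pos: [0.4531, 0.2515, 0.1322]
tool_rot: [0.521, 0.813, 0.141, -0.217]
ft_force: [1.4, 0.7, -2.8]
grip_width: 0.0315
grasp_force: 58.7
```

send_rows(
  steps="-1 0.004 -0.0148 -0.001 -0.0797 -0.0363 0;-1 0.004 -0.0148 -0.001 -0.0797 -0.0363 0;-1 0.004 -0.0148 -0.001 -0.0797 -0.0363 0;-1 0.004 -0.0148 -0.001 -0.0797 -0.0363 0;-1 0.004 -0.0148 -0.001 -0.0797 -0.0363 0",
)

```text
clock: 3.63
eef_pos: [0.4726, 0.1766, 0.1253]
tool_rot: [0.54, 0.841, 0.023, -0.034]
ft_force: [-0.4, 0.6, -2.8]
grip_width: 0.0316
grasp_force: 58.6
```

send_rows(
  steps="-1 0.004 -0.0148 -0.001 -0.0797 -0.0363 0;-1 0.004 -0.0148 -0.001 -0.0797 -0.0363 0;-1 0.004 -0.0148 -0.001 -0.0797 -0.0363 0;-1 0.004 -0.0148 -0.001 -0.0797 -0.0363 0;-1 0.004 -0.0148 -0.001 -0.0797 -0.0363 0",
)

```text
clock: 4.05
eef_pos: [0.4923, 0.1031, 0.1201]
tool_rot: [0.531, 0.829, -0.095, 0.149]
ft_force: [0.2, 0.6, -3.4]
grip_width: 0.0315
grasp_force: 58.7
```

```bash
python3 - <<'E'
from plan import *
o=get_obs();print(o["joint_pos"].round(3),o["ft_force"].round(2),o["grip_width"],o["eef_pos"]);go(tcpfor(-.03,0,.08),R1)
E
```

```text
[ 0.432  0.301 -0.216  1.054 -0.355  1.573] [ 0.19  0.62 -3.45] 0.031531644538434225 [0.49231076 0.10313112 0.12012796]
shift [ 0.0407 -0.1479 -0.0082] rv [-0.7937 -0.3626 -0.0025] rows>= 7.271602359284793
```

send_rows(
  steps="-1 0.004 -0.0148 -0.001 -0.0797 -0.0363 0;-1 0.004 -0.0148 -0.001 -0.0797 -0.0363 0;-1 0.004 -0.0148 -0.001 -0.0797 -0.0363 0;-1 0.004 -0.0148 -0.001 -0.0797 -0.0363 0;-1 0.004 -0.0148 -0.001 -0.0797 -0.0363 0",
)

```text
clock: 4.47
eef_pos: [0.5123, 0.0295, 0.1147]
tool_rot: [0.498, 0.777, -0.208, 0.324]
ft_force: [0.2, -0.4, -3.0]
grip_width: 0.032
grasp_force: 58.9
```

send_rows(
  steps="-1 0.004 -0.0148 -0.001 -0.0797 -0.0363 0;-1 0.004 -0.0148 -0.001 -0.0797 -0.0363 0;-1 0.004 -0.0148 -0.001 -0.0797 -0.0363 0;-1 0.004 -0.0148 -0.001 -0.0797 -0.0363 0;-1 0.004 -0.0148 -0.001 -0.0797 -0.0363 0",
)

```text
clock: 4.88
eef_pos: [0.5324, -0.0445, 0.1092]
tool_rot: [0.441, 0.688, -0.312, 0.485]
ft_force: [-0.7, -1.5, -2.5]
grip_width: 0.0317
grasp_force: 59.2
```

```bash
python3 - <<'E'
from plan import *
o=get_obs();print(o["joint_pos"].round(3),o["ft_force"].round(2),o["grip_width"],o["eef_pos"]);go(tcpfor(-.03,0,.08),R1)
out=[]
for n in("side","top"):
    c=camera(n);E=c["extrinsics"];K=c["camera_matrix"];x=E@np.append(S-f*.03+Z*.11,1);u=K[0,0]*x[0]/x[2]+K[0,2];v=K[1,1]*x[1]/x[2]+K[1,2];print(n,u,v)
    u,v=int(u),int(v);out.append(cv2.resize(c["frame"][v-45:v+45,u-50:u+50],(400,360),interpolation=cv2.INTER_CUBIC))
    np.savez(n+"1.npz",f=c["frame"],K=K,E=E,p=pts(c))
save("g3.png",np.hstack(out))
E
```

```text
[ 0.522  0.609 -0.412  0.805 -1.217  1.841] [-0.68 -1.54 -2.5 ] 0.03170501405838479 [ 0.53241416 -0.0444871   0.10922098]
shift [ 0.0006 -0.0003  0.0027] rv [ 0.0019 -0.0004 -0.0014] rows>= 0.06876874771466451
side 315.3227855212255 240.58803106770466
top 318.30956851115644 238.03151201304925
```

View pics/g3.png

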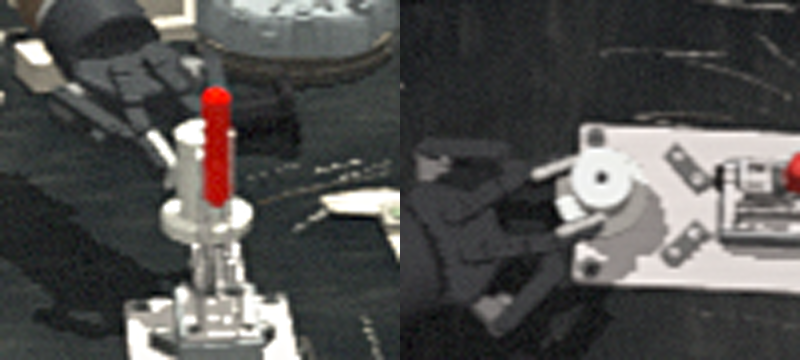

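The blank hangs upright above the plate. Its boss top is at about (319,237) in the top view, and no rails are in the way. I'll fit its tilt and position from depth.

```bash
cat > up.py <<'E'
from fit import *
def upfit(x0,which,tag):
    Ps=[]
    for n in which:
        a=np.load(n+tag+".npz");p=a["p"];g=a["f"].astype(int)
        gray=(g.max(2)>110)&(g.max(2)-g.min(2)<40)
        d=p-np.array([x0[0],x0[1],x0[2]]);r=np.hypot(d[...,0],d[...,1])
        k=gray&(d[...,2]>-.008)&(d[...,2]<.08)&(r<.036)&((r<.024)|(d[...,2]<.016));Ps.append(p[k])
    P=np.vstack(Ps)
    def res(s):
        az=np.array([s[3],s[4],1]);az/=np.linalg.norm(az);w=P-s[:3];z=w@az
        r=np.linalg.norm(w-z[:,None]*az,axis=1);return hubsdf(np.stack([r,0*r,z],1))
    s=least_squares(res,list(x0)+[0,0],loss="soft_l1",f_scale=.0015);return s.x.round(4),len(P),np.median(np.abs(res(s.x)))
E
python3 - <<'E'
from up import *
from plan import *
x0=S-f*.03+Z*.077;print(x0)
for w in(["side"],["top"],["side","top"]): print(w,upfit(x0,w,"1"))
# boss-top disc centre in top view
a=np.load("top1.npz");g=a["f"];m=(g[215:260,300:340].min(2)>215).astype(np.uint8);n,l,st,c=cv2.connectedComponentsWithStats(m);i=1+np.argmax(st[1:,4]);print(st[i],c[i]+[300,215])
K,E=a["K"],a["E"];T=np.linalg.inv(E);u,v=c[i]+[300,215];d=T[:3,:3]@[(u-K[0,2])/K[0,0],(v-K[1,2])/K[1,1],1];o=T[:3,3];print("top at z .147",o+d*(.147-o[2])/d[2])
E
```

```text
[ 0.52599593 -0.03401654  0.077     ]
['side'] (array([ 5.26e-01, -3.29e-02,  7.81e-02,  2.00e-04,  2.00e-03]), 269, np.float64(0.0011933179605539967))
['top'] (array([ 0.5233, -0.032 ,  0.0745,  0.0141,  0.0198]), 340, np.float64(0.0013735159630048847))
['side', 'top'] (array([ 0.525 , -0.0331,  0.0757,  0.0011,  0.0234]), 609, np.float64(0.0016721893626863455))
[ 11  10  29  28 353] [325.53541076 235.40226629]
top at z .147 [ 0.52743525 -0.05228341  0.147     ]
```

send_rows(
  steps="-1 0 -0.002 -0.013 0 0 0;-1 0 -0.002 -0.013 0 0 0;-1 0 -0.002 -0.013 0 0 0;-1 0 -0.002 -0.01 0 0 0;-1 0 -0.002 -0.006 0 0 0",
)

```text
clock: 5.4
eef_pos: [0.5326, -0.054, 0.0539]
tool_rot: [0.442, 0.689, -0.311, 0.483]
ft_force: [-0.4, 1.2, -2.4]
grip_width: 0.0319
grasp_force: 59.3
```

send_rows(
  steps="-1 0 0 -0.001 0 0 0;-1 0 0 -0.001 0 0 0;-1 0 0 -0.001 0 0 0;-1 0 0 -0.001 0 0 0;-1 0 0 0 0 0 0",
)

```text
clock: 5.82
eef_pos: [0.5327, -0.0544, 0.0511]
tool_rot: [0.442, 0.688, -0.312, 0.484]
ft_force: [0.2, 0.3, -1.7]
grip_width: 0.0324
grasp_force: 59.3
```

send_rows(
  steps="-1 0 0 -0.0008 0 0 0;-1 0 0 -0.0008 0 0 0;-1 0 0 -0.0008 0 0 0;-1 0 0 0 0 0 0;-1 0 0 0 0 0 0",
)

```text
clock: 6.23
eef_pos: [0.5323, -0.0548, 0.0483]
tool_rot: [0.441, 0.688, -0.312, 0.484]
ft_force: [0.7, 0.3, -2.7]
grip_width: 0.0317
grasp_force: 59.3
```

send_rows(
  steps="-1 0 0 -0.0007 0 0 0;-1 0 0 -0.0007 0 0 0;-1 0 0 -0.0006 0 0 0;-1 0 0 0 0 0 0;-1 0 0 0 0 0 0",
)

```text
clock: 6.65
eef_pos: [0.5325, -0.0548, 0.0468]
tool_rot: [0.441, 0.688, -0.312, 0.485]
ft_force: [-0.7, 1.0, 0.1]
grip_width: 0.0322
grasp_force: 59.6
```

send_rows(
  steps="-1 0 -0.002 -0.0003 0 0 0;-1 0 -0.003 0 0 0 0;-1 0 -0.003 0 0 0 0;-1 0 -0.003 0 0 0 0;-1 0 -0.002 0 0 0 0",
)

```text
clock: 7.07
eef_pos: [0.5328, -0.068, 0.0468]
tool_rot: [0.441, 0.688, -0.312, 0.485]
ft_force: [0.6, 3.1, 4.0]
grip_width: 0.0319
grasp_force: 60.1
```

send_rows(
  steps="-1 0 -0.001 0 0 0 0;-1 0 -0.001 0 0 0 0;-1 0 -0.001 0 0 0 0;-1 0 0 0 0 0 0;-1 0 0 0 0 0 0",
)

```text
clock: 7.48
eef_pos: [0.5327, -0.0708, 0.0467]
tool_rot: [0.441, 0.688, -0.312, 0.485]
ft_force: [1.3, 2.0, 5.2]
grip_width: 0.0315
grasp_force: 59.9
```

send_rows(
  steps="-1 0 -0.001 0 0 0 0;-1 0 -0.001 0 0 0 0;-1 0 -0.001 0 0 0 0;-1 0 0 0 0 0 0;-1 0 0 0 0 0 0",
)

```text
clock: 7.9
eef_pos: [0.5328, -0.0736, 0.0467]
tool_rot: [0.441, 0.688, -0.312, 0.485]
ft_force: [0.9, 3.5, 5.3]
grip_width: 0.0317
grasp_force: 60.2
```

send_rows(
  steps="-1 0 -0.0007 0 0 0 0;-1 0 -0.0007 0 0 0 0;-1 0 -0.0006 0 0 0 0;-1 0 0 0 0 0 0;-1 0 0 0 0 0 0",
)

```text
clock: 8.32
eef_pos: [0.5329, -0.0756, 0.0467]
tool_rot: [0.441, 0.688, -0.312, 0.485]
ft_force: [0.6, 3.5, 5.8]
grip_width: 0.0318
grasp_force: 60.3
```

send_rows(
  steps="-1 0 -0.0007 0 0 0 0;-1 0 -0.0007 0 0 0 0;-1 0 -0.0006 0 0 0 0;-1 0 0 0 0 0 0;-1 0 0 0 0 0 0",
)

```text
clock: 8.73
eef_pos: [0.533, -0.077, 0.047]
tool_rot: [0.441, 0.688, -0.312, 0.485]
ft_force: [-2.0, 7.7, 7.7]
grip_width: 0.0317
grasp_force: 61.6
```

send_rows(
  steps="-1 0 -0.0005 0 0 0 0;-1 0 -0.0005 0 0 0 0;-1 0 0 0 0 0 0;-1 0 0 0 0 0 0;-1 0 0 0 0 0 0",
)

```text
clock: 9.15
eef_pos: [0.5332, -0.0776, 0.0474]
tool_rot: [0.441, 0.688, -0.311, 0.486]
ft_force: [-4.2, 11.6, 9.4]
grip_width: 0.0319
grasp_force: 62.5
```

send_rows(
  steps="-1 -0.0005 0 0 0 0 0;-1 -0.0005 0 0 0 0 0;-1 0 -0.0005 0 0 0 0;-1 0 -0.0005 0 0 0 0;-1 0 0 0 0 0 0",
)

```text
clock: 9.57
eef_pos: [0.5331, -0.078, 0.0476]
tool_rot: [0.441, 0.687, -0.31, 0.486]
ft_force: [-2.2, 12.0, 9.0]
grip_width: 0.0319
grasp_force: 62.7
```

send_rows(
  steps="-1 0 -0.0007 0 0 0 0;-1 0 -0.0008 0 0 0 0;-1 0 0 0 0 0 0;-1 0 0 0 0 0 0;-1 0 0 0 0 0 0",
)

```text
clock: 9.98
eef_pos: [0.5334, -0.0789, 0.0482]
tool_rot: [0.441, 0.687, -0.31, 0.487]
ft_force: [-4.9, 16.5, 13.0]
grip_width: 0.0315
grasp_force: 64.2
```

```bash
python3 - <<'E'
from up import *
from plan import *
for n in("side","top"):
    c=camera(n);np.savez(n+"2.npz",f=c["frame"],K=c["camera_matrix"],E=c["extrinsics"],p=pts(c))
for w in(["side"],["top"],["side","top"]): print(w,upfit(S+Z*.016,w,"2"))
E
```

```text
['side'] (array([ 0.5208, -0.0651,  0.0173,  0.0782,  0.0081]), 92, np.float64(0.0016074820091348894))
['top'] (array([ 5.252e-01, -6.470e-02,  1.680e-02, -1.000e-04, -3.500e-03]), 428, np.float64(0.0020184189325369007))
['side', 'top'] (array([ 0.5247, -0.0646,  0.017 ,  0.0124, -0.0048]), 520, np.float64(0.0018496452612867234))
```

send_rows(
  steps="-1 0 0.0006 0.0003 0 0 0;-1 0 0.0006 0.0003 0 0 0;-1 0 0 0 0 0 0;-1 0 0 0 0 0 0;-1 0 0 0 0 0 0",
)

```text
clock: 10.5
eef_pos: [0.5331, -0.0781, 0.0477]
tool_rot: [0.441, 0.688, -0.31, 0.486]
ft_force: [-1.3, 11.3, 7.3]
grip_width: 0.0318
grasp_force: 62.3
```

send_rows(
  steps="-0.2 0 0 0 0 0 0;0 0 0 0 0 0 0;0.4 0 0 0 0 0 0;1 0 0 0 0 0 0;1 0 0 0 0 0 0",
)

```text
clock: 10.92
eef_pos: [0.5305, -0.0808, 0.046]
tool_rot: [0.441, 0.688, -0.313, 0.483]
ft_force: [-0.0, 0.0, 0.0]
grip_width: 0.077
grasp_force: 0.0
```

send_rows(
  steps="1 0 0 0 0 0 0;1 0 0 0 0 0 0;1 0 0 0 0 0 0;1 0 0 0 0 0 0;1 0 0 0 0 0 0",
)

```text
clock: 11.33
eef_pos: [0.5313, -0.0802, 0.0467]
tool_rot: [0.441, 0.688, -0.312, 0.484]
ft_force: [0.4, -1.2, 0.2]
grip_width: 0.0853
grasp_force: 0.0
```

```bash
python3 - <<'E'
from up import *
from plan import *
for n in("side","top"):
    c=camera(n);np.savez(n+"3.npz",f=c["frame"],K=c["camera_matrix"],E=c["extrinsics"],p=pts(c))
for w in(["side"],["top"],["side","top"]): print(w,upfit(S+Z*.016,w,"3"))
f=np.load("top3.npz")["f"];g=np.load("side3.npz")["f"]
save("g4.png",np.hstack([cv2.resize(f[205:280,300:390],(432,360),interpolation=cv2.INTER_CUBIC),cv2.resize(g[200:310,275:365],(295,360),interpolation=cv2.INTER_CUBIC)]))
E
```

```text
['side'] (array([ 0.5224, -0.0653,  0.016 ,  0.0605,  0.0092]), 73, np.float64(0.0010102766934610014))
['top'] (array([ 0.5253, -0.0632,  0.0154, -0.0078,  0.0021]), 502, np.float64(0.0018067409072215854))
['side', 'top'] (array([ 0.5253, -0.0632,  0.0155, -0.0033,  0.0017]), 575, np.float64(0.0017415497299614474))
```

View pics/g4.png

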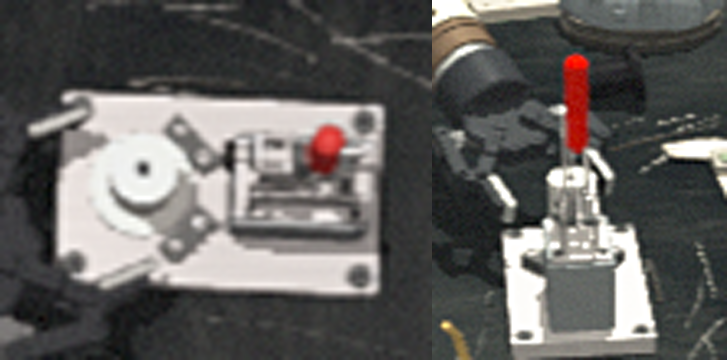

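The crop shows the blank upright in the V at about (143,187), with both open fingers clear. To be sure it is home, I'll nudge it low on the boss with closed fingers.

send_rows(
  steps="1 -0.006 0.0137 0.0054 0 0 0;1 -0.006 0.0137 0.0054 0 0 0;1 -0.006 0.0137 0.0054 0 0 0;1 -0.006 0.0137 0.0054 0 0 0;1 -0.006 0.0137 0.0054 0 0 0",
)

```text
clock: 11.85
eef_pos: [0.5011, -0.011, 0.0742]
tool_rot: [0.441, 0.688, -0.312, 0.484]
ft_force: [0.3, -0.8, 0.1]
grip_width: 0.0851
grasp_force: 0.0
```

```bash
cat >> plan.py <<'E'
L2=np.radians(25);R2=rot(f*np.sin(L2)-Z*np.cos(L2),-np.cross(Z,f)*np.sign(-np.cross(Z,f)[0]))
E
python3 - <<'E'
from plan import *
print(R2.as_matrix()[:,1]);dp,rv=go(S-f*.065+Z*.055,R2);print(dp/10,rv/10)
E
```

```text
[ 9.99448809e-01 -3.31975725e-02 -2.77555756e-17]
shift [ 0.0261  0.012  -0.0192] rv [ 0.7835  0.155  -0.4379] rows>= 7.590375426234808
[ 0.00260759  0.00119674 -0.00191576] [ 0.07835     0.01550242 -0.04378743]
```

send_rows(
  steps="0 0.0026 0.0012 0 0.0783 0.0155 -0.0438;-1 0.0026 0.0012 0 0.0783 0.0155 -0.0438;-1 0.0026 0.0012 0 0.0783 0.0155 -0.0438;-1 0.0026 0.0012 0 0.0783 0.0155 -0.0438;-1 0.0026 0.0012 0 0.0783 0.0155 -0.0438",
)

```text
clock: 12.27
eef_pos: [0.5147, -0.0048, 0.074]
tool_rot: [0.588, 0.702, -0.239, 0.325]
ft_force: [-1.0, -0.8, -0.7]
grip_width: 0.0256
grasp_force: 0.0
```

send_rows(
  steps="-1 0.0026 0.0012 -0.006 0.0783 0.0155 -0.0438;-1 0.0026 0.0012 -0.006 0.0783 0.0155 -0.0438;-1 0.0026 0.0012 -0.006 0.0783 0.0155 -0.0438;-1 0.0026 0.0012 -0.01 0.0783 0.0155 -0.0438;-1 0.0026 0.0012 -0.01 0.0783 0.0155 -0.0438",
)

```text
clock: 12.68
eef_pos: [0.5282, 0.0009, 0.0362]
tool_rot: [0.703, 0.679, -0.154, 0.149]
ft_force: [-0.2, -0.0, -0.3]
grip_width: -0.0002
grasp_force: 0.0
```

```bash
python3 - <<'E'
from plan import *
go(S-f*.035+Z*.035,R2);print(get_obs()["joint_pos"],get_obs()["grip_width"])
E
```

```text
shift [-0.0021 -0.0299 -0.0012] rv [-0.0038  0.0013  0.0012] rows>= 0.7497962701936818
[ 0.25109452  0.53091848 -0.13393735  1.03407896 -0.41417993  1.88349559] -0.00024068352637448783
```

Approach to a 35 mm offset, then creep forward.

send_rows(
  steps="-1 -0.0006 -0.009 0 0 0 0;-1 -0.0005 -0.009 0 0 0 0;-1 -0.0005 -0.007 0 0 0 0;-1 -0.0005 -0.003 0 0 0 0;-1 0 -0.0015 0 0 0 0",
)

```text
clock: 13.1
eef_pos: [0.5242, -0.0294, 0.0356]
tool_rot: [0.701, 0.679, -0.156, 0.151]
ft_force: [0.1, -0.6, -0.8]
grip_width: 0.0002
grasp_force: 0.0
```

send_rows(
  steps="-1 0 -0.001 0 0 0 0;-1 0 -0.001 0 0 0 0;-1 0 -0.001 0 0 0 0;-1 0 -0.001 0 0 0 0;-1 0 0 0 0 0 0",
)

```text
clock: 13.52
eef_pos: [0.5253, -0.033, 0.0357]
tool_rot: [0.701, 0.679, -0.156, 0.151]
ft_force: [-0.6, -0.3, -0.1]
grip_width: 0.0001
grasp_force: 0.0
```

send_rows(
  steps="-1 0 -0.001 0 0 0 0;-1 0 -0.001 0 0 0 0;-1 0 -0.001 0 0 0 0;-1 0 0 0 0 0 0;-1 0 0 0 0 0 0",
)

```text
clock: 13.93
eef_pos: [0.5252, -0.0362, 0.0357]
tool_rot: [0.702, 0.679, -0.156, 0.151]
ft_force: [0.0, -0.1, -0.8]
grip_width: 0.0004
grasp_force: 0.0
```

send_rows(
  steps="-1 0 -0.001 0 0 0 0;-1 0 -0.001 0 0 0 0;-1 0 -0.001 0 0 0 0;-1 0 0 0 0 0 0;-1 0 0 0 0 0 0",
)

```text
clock: 14.35
eef_pos: [0.5252, -0.0392, 0.0357]
tool_rot: [0.702, 0.679, -0.156, 0.151]
ft_force: [0.8, -0.9, 0.0]
grip_width: 0.0002
grasp_force: 0.0
```

send_rows(
  steps="-1 0 -0.001 0 0 0 0;-1 0 -0.001 0 0 0 0;-1 0 -0.001 0 0 0 0;-1 0 0 0 0 0 0;-1 0 0 0 0 0 0",
)

```text
clock: 14.77
eef_pos: [0.5252, -0.0422, 0.0357]
tool_rot: [0.702, 0.679, -0.156, 0.151]
ft_force: [0.5, -0.2, -0.2]
grip_width: -0.0002
grasp_force: 0.0
```

send_rows(
  steps="-1 0 -0.0007 0 0 0 0;-1 0 -0.0007 0 0 0 0;-1 0 0 0 0 0 0;-1 0 0 0 0 0 0;-1 0 0 0 0 0 0",
)

```text
clock: 15.18
eef_pos: [0.5252, -0.0435, 0.0357]
tool_rot: [0.702, 0.679, -0.156, 0.151]
ft_force: [-0.6, 0.3, 0.4]
grip_width: 0.0001
grasp_force: 0.0
```

send_rows(
  steps="-1 0 -0.0007 0 0 0 0;-1 0 -0.0007 0 0 0 0;-1 0 -0.0006 0 0 0 0;-1 0 0 0 0 0 0;-1 0 0 0 0 0 0",
)

```text
clock: 15.6
eef_pos: [0.5252, -0.0455, 0.0357]
tool_rot: [0.702, 0.679, -0.156, 0.151]
ft_force: [0.2, 0.3, 0.3]
grip_width: 0.0001
grasp_force: 0.1
```

```bash
python3 - <<'E'
from h import *
a=camera("top");b=camera("side");print(get_obs()["ft_force"])
save("g5.png",np.hstack([cv2.resize(a["frame"][205:280,300:390],(432,360),interpolation=cv2.INTER_CUBIC),cv2.resize(b["frame"][200:310,275:365],(295,360),interpolation=cv2.INTER_CUBIC)]))
E
```

```text
[-1.44253313  0.69549137 -0.27089551]
```

View pics/g5.png

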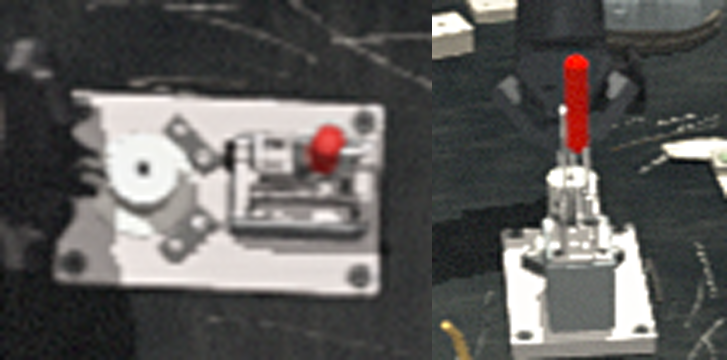

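The fingers are now just short of the boss, near (95,180) in the crop. The blank is still upright.

send_rows(
  steps="-1 0 -0.0007 0 0 0 0;-1 0 -0.0007 0 0 0 0;-1 0 -0.0006 0 0 0 0;-1 0 0 0 0 0 0;-1 0 0 0 0 0 0",
)

```text
clock: 16.12
eef_pos: [0.5252, -0.0469, 0.0358]
tool_rot: [0.701, 0.679, -0.155, 0.15]
ft_force: [-1.3, 4.2, 3.3]
grip_width: 0.0004
grasp_force: 2.5
```

send_rows(
  steps="-1 0 -0.0005 0 0 0 0;-1 0 -0.0005 0 0 0 0;-1 0 0 0 0 0 0;-1 0 0 0 0 0 0;-1 0 0 0 0 0 0",
)

```text
clock: 16.53
eef_pos: [0.5251, -0.0479, 0.0358]
tool_rot: [0.701, 0.679, -0.155, 0.15]
ft_force: [-1.7, 5.2, 3.3]
grip_width: 0.0001
grasp_force: 2.6
```

send_rows(
  steps="-1 0 -0.0005 0 0 0 0;-1 0 -0.0005 0 0 0 0;-1 0 -0.0005 0 0 0 0;-1 0 0 0 0 0 0;-1 0 0 0 0 0 0",
)

```text
clock: 16.95
eef_pos: [0.525, -0.0492, 0.0359]
tool_rot: [0.701, 0.679, -0.155, 0.15]
ft_force: [-1.5, 6.0, 4.0]
grip_width: 0.0001
grasp_force: 3.0
```

```bash
python3 - <<'E'
from up import *
from plan import *
for n in("side","top"):
    c=camera(n);np.savez(n+"4.npz",f=c["frame"],K=c["camera_matrix"],E=c["extrinsics"],p=pts(c))
for w in(["top"],["side","top"]): print(w,upfit(S+Z*.016,w,"4"))
E
```

```text
['top'] (array([ 5.252e-01, -6.460e-02,  1.710e-02, -1.770e-02,  2.000e-04]), 450, np.float64(0.0018832505308085364))
['side', 'top'] (array([ 0.525 , -0.0647,  0.0171, -0.0105, -0.0045]), 528, np.float64(0.001744618127130387))
```

send_rows(
  steps="-1 0 -0.0005 0 0 0 0;-1 0 -0.0005 0 0 0 0;-1 0 -0.0005 0 0 0 0;-1 0 0 0 0 0 0;-1 0 0 0 0 0 0",
)

```text
clock: 17.47
eef_pos: [0.5252, -0.0502, 0.036]
tool_rot: [0.701, 0.679, -0.155, 0.15]
ft_force: [-2.4, 8.5, 4.9]
grip_width: 0.0
grasp_force: 3.9
```

send_rows(
  steps="-1 0 -0.0005 0 0 0 0;-1 0 -0.0005 0 0 0 0;-1 0 -0.0005 0 0 0 0;-1 0 0 0 0 0 0;-1 0 0 0 0 0 0",
)

```text
clock: 17.88
eef_pos: [0.5253, -0.0508, 0.0363]
tool_rot: [0.701, 0.68, -0.154, 0.149]
ft_force: [-3.3, 11.4, 8.7]
grip_width: 0.0004
grasp_force: 5.8
```

```bash
python3 - <<'E'
from up import *
from plan import *
for n in("side","top"):
    c=camera(n);np.savez(n+"5.npz",f=c["frame"],K=c["camera_matrix"],E=c["extrinsics"],p=pts(c))
for w in(["top"],["side","top"]): print(w,upfit(S+Z*.016,w,"5"))
E
```

```text
['top'] (array([ 0.5247, -0.0649,  0.0172,  0.0144, -0.0052]), 443, np.float64(0.001974839764297298))
['side', 'top'] (array([ 0.5245, -0.0651,  0.0173,  0.0178, -0.0122]), 513, np.float64(0.0018780850807237348))
```

The blank is home: the force rises to 11 N and it no longer moves. I'll retreat and go to the handle.

send_rows(
  steps="-1 0 0.003 0 0 0 0;-1 0 0.007 0 0 0 0;-1 0 0.015 0.002 0 0 0;-1 0 0.015 0.01 0 0 0;-1 0 0 0.03 0 0 0",
)

```text
clock: 18.4
eef_pos: [0.5224, -0.0119, 0.0741]
tool_rot: [0.7, 0.68, -0.159, 0.148]
ft_force: [0.5, 0.3, -0.8]
grip_width: -0.0003
grasp_force: 0.0
```

send_rows(
  steps="-1 0 0 0.038 0 0 0;-1 0 0 0.04 0 0 0;-1 0 0 0.04 0 0 0;-1 0 0 0.04 0 0 0;-1 0 0 0.035 0 0 0",
)

```text
clock: 18.82
eef_pos: [0.5254, -0.0135, 0.2734]
tool_rot: [0.702, 0.679, -0.156, 0.152]
ft_force: [0.7, -0.3, -0.1]
grip_width: 0.0001
grasp_force: 0.0
```

```bash
python3 - <<'E'
from up import *
from plan import *
for n in("side","top"):
    c=camera(n);np.savez(n+"6.npz",f=c["frame"],K=c["camera_matrix"],E=c["extrinsics"],p=pts(c))
for w in(["top"],["side","top"]): print(w,upfit(S+Z*.016,w,"6"))
# grip centre from side view red pixels: ray meets plane of fixture x=.088
a=np.load("side6.npz");g=a["f"].astype(int);r=(g[...,0]>130)&(g[...,1]<70)&(g[...,2]<70);r[:200]=0;r[265:]=0;r[:,295:]&=True;r[:,:300]=0;r[:,340:]=0
v,u=np.nonzero(r);K,E=a["K"],a["E"];T=np.linalg.inv(E);o=T[:3,3]
for vv in(v.min(),v.min()+6,v.max()-3,v.max()):
    uu=u[v==vv].mean();d=T[:3,:3]@[(uu-K[0,2])/K[0,0],(vv-K[1,2])/K[1,1],1]
    t=((S+f*.088-o)@f)/(d@f);print(vv,uu,(o+t*d).round(4))
go(S+f*.055+Z*.26,R2)
E
```

```text
['top'] (array([ 0.5247, -0.063 ,  0.0156,  0.0031,  0.0059]), 473, np.float64(0.002115338670034786))
['side', 'top'] (array([ 0.5243, -0.0635,  0.0157, -0.0013, -0.0058]), 551, np.float64(0.0018445671521683804))
216 318.5 [ 0.5233 -0.152   0.2314]
222 318.0 [ 0.5219 -0.1519  0.2156]
243 319.0 [ 0.5235 -0.152   0.1589]
246 319.0 [ 0.5234 -0.152   0.1507]
shift [-0.0052 -0.1058 -0.0174] rv [-0.0002  0.0126  0.0001] rows>= 2.684824383486238
```

send_rows(
  steps="-1 -0.001 -0.026 0 0 0 0;-1 -0.001 -0.026 0 0 0 0;-1 -0.001 -0.026 -0.005 0 0 0;-1 0 -0.026 -0.01 0 0 0;-1 0 0 -0.025 0 0 0",
)

```text
clock: 19.33
eef_pos: [0.5234, -0.1214, 0.233]
tool_rot: [0.704, 0.676, -0.155, 0.154]
ft_force: [-0.7, 0.4, 0.1]
grip_width: 0.0001
grasp_force: 0.0
```

send_rows(
  steps="-1 0 0 -0.02 0 0 0;-1 0 0 -0.012 0 0 0;-1 0 -0.008 0 0 0 0;-1 0 -0.005 0 0 0 0;-1 0 -0.003 0 0 0 0",
)

```text
clock: 19.75
eef_pos: [0.5225, -0.1341, 0.1992]
tool_rot: [0.702, 0.678, -0.156, 0.151]
ft_force: [-0.2, 0.0, 0.3]
grip_width: -0.0001
grasp_force: 0.0
```

send_rows(
  steps="-1 0 -0.004 0 0 0 0;-1 0 -0.004 0 0 0 0;-1 0 -0.004 0 0 0 0;-1 0 -0.004 0 0 0 0;-1 0 -0.004 0 0 0 0",
)

```text
clock: 20.17
eef_pos: [0.5228, -0.1531, 0.1996]
tool_rot: [0.702, 0.679, -0.155, 0.151]
ft_force: [-0.9, 2.8, 3.6]
grip_width: 0.0003
grasp_force: 1.4
```

send_rows(
  steps="-1 0 -0.004 0 0 0 0;-1 0 -0.004 0 0 0 0;-1 0 -0.004 0 0 0 0;-1 0 -0.004 0 0 0 0;-1 0 -0.004 0 0 0 0",
)

```text
clock: 20.58
eef_pos: [0.5221, -0.1734, 0.1985]
tool_rot: [0.702, 0.679, -0.156, 0.15]
ft_force: [0.7, 2.3, 2.0]
grip_width: 0.0001
grasp_force: 0.9
```

send_rows(
  steps="-1 0 -0.004 0 0 0 0;-1 0 -0.004 -0.001 0 0 0;-1 0 -0.004 -0.001 0 0 0;-1 0 -0.004 -0.002 0 0 0;-1 0 -0.004 -0.002 0 0 0",
)

```text
clock: 21.0
eef_pos: [0.5223, -0.1935, 0.1926]
tool_rot: [0.702, 0.679, -0.156, 0.151]
ft_force: [-0.6, 1.3, 1.6]
grip_width: 0.0001
grasp_force: 1.1
```

send_rows(
  steps="-1 0 -0.004 -0.002 0 0 0;-1 0 -0.004 -0.002 0 0 0;-1 0 -0.004 -0.003 0 0 0;-1 0 -0.003 -0.003 0 0 0;-1 0 -0.003 -0.003 0 0 0",
)

```text
clock: 21.42
eef_pos: [0.5223, -0.2115, 0.1795]
tool_rot: [0.702, 0.679, -0.156, 0.151]
ft_force: [-0.2, 1.0, 2.2]
grip_width: 0.0
grasp_force: 1.1
```

```bash
cat > look.py <<'E'
from plan import *
import sys
c=camera("side");p=pts(c);g=c["frame"].astype(int)
r=(g[...,0]>120)&(g[...,1]<75)&(g[...,2]<75)
d=p-S;X=d@f;Y=d@np.cross(Z,f);k=r&(X>.05)&(X<.23)&(np.abs(Y)<.03)&(p[...,2]>.06)
q=np.stack([X[k],p[...,2][k]],1)*1000;print(len(q),"x",np.percentile(q[:,0],[2,50,98]).round(),"z",np.percentile(q[:,1],[2,50,98]).round())
m=q.mean(0);w,V=np.linalg.eigh(np.cov(q.T));print("dir",V[:,1])
o=get_obs();t=o["eef_pos"]-S;print("tcp fx,y,z",t@f,t@np.cross(Z,f),t[2],o["ft_force"].round(1))
E
python3 look.py
```

```text
100 x [132. 158. 171.] z [157. 190. 212.]
dir [0.57911401 0.81524657]
tcp fx,y,z 0.14778108308265256 0.0018117948419257939 0.1787534165797669 [-0.6  0.2  0.3]
```

send_rows(
  steps="-1 0 -0.002 -0.004 0 0 0;-1 0 -0.002 -0.004 0 0 0;-1 0 -0.002 -0.004 0 0 0;-1 0 -0.002 -0.004 0 0 0;-1 0 -0.001 -0.004 0 0 0",
)

```text
clock: 21.88
eef_pos: [0.5222, -0.2203, 0.1592]
tool_rot: [0.702, 0.679, -0.156, 0.151]
ft_force: [0.7, -0.4, 2.0]
grip_width: 0.0002
grasp_force: 0.8
```

send_rows(
  steps="-1 0 -0.001 -0.004 0 0 0;-1 0 -0.001 -0.004 0 0 0;-1 0 -0.001 -0.004 0 0 0;-1 0 -0.001 -0.004 0 0 0;-1 0 -0.001 -0.004 0 0 0",
)

```text
clock: 22.3
eef_pos: [0.5221, -0.225, 0.1391]
tool_rot: [0.702, 0.679, -0.156, 0.15]
ft_force: [0.3, -0.3, 1.4]
grip_width: -0.0
grasp_force: 0.4
```

```bash
python3 look.py
```

```text
53 x [154. 185. 193.] z [150. 161. 166.]
dir [-0.9886876  -0.14998944]
tcp fx,y,z 0.16097878551872077 0.0019087346054745705 0.13815718605991517 [-0.1 -0.6 -0. ]
```

send_rows(
  steps="-1 0 -0.0005 -0.003 0 0 0;-1 0 -0.0005 -0.003 0 0 0;-1 0 -0.0005 -0.003 0 0 0;-1 0 -0.0005 -0.003 0 0 0;-1 0 0 -0.003 0 0 0",
)

```text
clock: 22.77
eef_pos: [0.5224, -0.2272, 0.1246]
tool_rot: [0.702, 0.679, -0.156, 0.151]
ft_force: [0.0, -1.1, 0.2]
grip_width: 0.0001
grasp_force: 0.5
```

send_rows(
  steps="-1 0 0 -0.003 0 0 0;-1 0 0 -0.003 0 0 0;-1 0 0 -0.003 0 0 0;-1 0 0 0 0 0 0;-1 0 0 0 0 0 0",
)

```text
clock: 23.18
eef_pos: [0.522, -0.2268, 0.1153]
tool_rot: [0.701, 0.679, -0.156, 0.15]
ft_force: [-0.7, 0.3, 0.7]
grip_width: -0.0001
grasp_force: 0.0
```

```bash
python3 look.py
```

```text
98 x [132. 177. 197.] z [113. 125. 129.]
dir [-0.99984949 -0.01734923]
tcp fx,y,z 0.16289068117302466 0.0025908072550971375 0.11551879938568911 [-0.6 -0.6  0.1]
```

send_rows(
  steps="-1 0 0 -0.002 0 0 0;-1 0 0 -0.002 0 0 0;-1 0 0 -0.001 0 0 0;-1 0 0 0 0 0 0;-1 0 0 0 0 0 0",
)

```text
clock: 23.65
eef_pos: [0.5225, -0.2271, 0.1112]
tool_rot: [0.702, 0.679, -0.156, 0.151]
ft_force: [-0.1, 0.3, 2.1]
grip_width: -0.0
grasp_force: 1.3
```

```bash
python3 - <<'E'
from h import *
a=camera("top");b=camera("side");print(get_obs()["ft_force"])
save("g6.png",np.hstack([cv2.resize(a["frame"][205:280,300:400],(480,360),interpolation=cv2.INTER_CUBIC),cv2.resize(b["frame"][200:310,275:365],(295,360),interpolation=cv2.INTER_CUBIC)]))
E
```

```text
[-0.27889584  0.49068343  2.89101693]
```

View pics/g6.png

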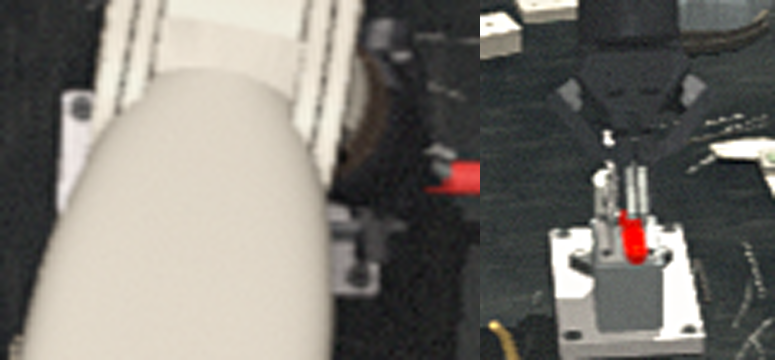

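The handle is near level, in the side crop at about (633,240), with the fingertips on top of it. I'll press on until it reaches the stop.

send_rows(
  steps="-1 0 0 -0.002 0 0 0;-1 0 0 -0.002 0 0 0;-1 0 0 -0.001 0 0 0;-1 0 0 0 0 0 0;-1 0 0 0 0 0 0",
)

```text
clock: 24.17
eef_pos: [0.5227, -0.2278, 0.1078]
tool_rot: [0.702, 0.679, -0.156, 0.152]
ft_force: [-3.1, 1.3, 11.2]
grip_width: 0.0002
grasp_force: 5.9
```

send_rows(
  steps="-1 0 0 -0.001 0 0 0;-1 0 0 -0.001 0 0 0;-1 0 0 -0.001 0 0 0;-1 0 0 0 0 0 0;-1 0 0 0 0 0 0",
)

```text
clock: 24.58
eef_pos: [0.5228, -0.2282, 0.1056]
tool_rot: [0.702, 0.678, -0.156, 0.153]
ft_force: [-4.1, 1.9, 15.0]
grip_width: 0.0002
grasp_force: 7.6
```

```bash
python3 look.py
```

```text
103 x [120. 176. 198.] z [ 80. 118. 123.]
dir [-0.98835537 -0.1521633 ]
tcp fx,y,z 0.16415076064870177 0.0032538270157295088 0.10563482659478923 [-4.7  1.5 15.5]
```

send_rows(
  steps="-1 0 0 -0.001 0 0 0;-1 0 0 -0.001 0 0 0;-1 0 0 -0.001 0 0 0;-1 0 0 0 0 0 0;-1 0 0 0 0 0 0",
)

```text
clock: 25.05
eef_pos: [0.5229, -0.2285, 0.1033]
tool_rot: [0.702, 0.678, -0.156, 0.153]
ft_force: [-5.2, 1.5, 17.6]
grip_width: 0.0002
grasp_force: 8.9
```

send_rows(
  steps="-1 0 0 -0.001 0 0 0;-1 0 0 -0.001 0 0 0;-1 0 0 -0.001 0 0 0;-1 0 0 0 0 0 0;-1 0 0 0 0 0 0",
)

```text
clock: 25.47
eef_pos: [0.523, -0.2289, 0.1008]
tool_rot: [0.702, 0.678, -0.157, 0.154]
ft_force: [-6.1, 1.3, 19.0]
grip_width: 0.0003
grasp_force: 9.8
```

```bash
python3 look.py
```

```text
103 x [136. 179. 199.] z [100. 112. 118.]
dir [-0.9910855   0.13322736]
tcp fx,y,z 0.16483186054253401 0.003450965934426385 0.10079092719027344 [-5.4  1.9 20.4]
```

send_rows(
  steps="-1 -0.0005 0 -0.001 0 0 0;-1 -0.0005 0 -0.001 0 0 0;-1 -0.0005 0 -0.001 0 0 0;-1 0 0 0 0 0 0;-1 0 0 0 0 0 0",
)

```text
clock: 25.93
eef_pos: [0.5229, -0.2291, 0.0985]
tool_rot: [0.702, 0.678, -0.156, 0.155]
ft_force: [-3.7, 1.1, 20.2]
grip_width: -0.0003
grasp_force: 10.1
```

send_rows(
  steps="-1 0 0 -0.001 0 0 0;-1 0 0 -0.001 0 0 0;-1 0 0 -0.001 0 0 0;-1 0 0 0 0 0 0;-1 0 0 0 0 0 0",
)

```text
clock: 26.35
eef_pos: [0.5229, -0.2294, 0.0955]
tool_rot: [0.702, 0.678, -0.156, 0.155]
ft_force: [-2.8, -0.6, 18.8]
grip_width: -0.0002
grasp_force: 9.7
```

```bash
python3 look.py
```

```text
111 x [132. 181. 198.] z [ 90. 106. 112.]
dir [-0.99549753  0.0947875 ]
tcp fx,y,z 0.16534405434065236 0.0033529303201318395 0.09548150927889218 [-4.2  0.5 19.7]
```

```bash
cat > hf.py <<'E'
from sil import *
from plan import S,f,Z,go,R2
lat=np.cross(Z,f)
def grip(s): # s: x,z of handle_grip, angle a from vertical, y
    a=s[2];ax=f*np.sin(a)+Z*np.cos(a);e=lat;g=np.cross(ax,e);M=np.stack([e,g,ax],1)
    o=S+f*s[0]+lat*s[3]+Z*s[1];return [cyl(.0085,-.045,.015)@M.T+o]
def rm(c,win):
    u,v,w,h=win;g=c["frame"][v:v+h,u:u+w].astype(float);return np.clip((g[...,0]-g[...,1]-40)/60,0,1)
def run(views,s0):
    vs=[]
    for n,c in views:
        win={"side":(300,205,45,75),"top":(360,215,55,50)}[n];m=rm(c,win);vs.append((c["camera_matrix"],c["extrinsics"],win,m,np.ones_like(m)))
        v,u=np.nonzero(m>.5);print(n,"red u",u.min()+win[0],u.max()+win[0],"v",v.min()+win[1],v.max()+win[1],len(u))
        for lab,ss in(("locked",[.169,.122,1.571,.0]),):
            r=render(grip(ss),vs[-1][0],vs[-1][1],win);v,u=np.nonzero(r>.5);print(" pred",lab,u.min()+win[0],u.max()+win[0],v.min()+win[1],v.max()+win[1])
    print(fitsil(grip,s0,vs,[.01,-.01,.2,.003]))
E
python3 - <<'E'
from hf import *
a=np.load("side0.npz");run([("side",dict(frame=a["f"],camera_matrix=a["K"],extrinsics=a["E"]))],[.088,.207,0,0])
s,t=camera("side"),camera("top")
np.savez("s7.npz",f=s["frame"],K=s["camera_matrix"],E=s["extrinsics"]);np.savez("t7.npz",f=t["frame"],K=t["camera_matrix"],E=t["extrinsics"])
run([("side",s)],[.169,.125,1.5,0]);run([("side",s),("top",t)],[.169,.125,1.5,0])
E
```

```text
side red u 315 322 v 216 246 212
 pred locked 317 325 260 278
(array([ 0.09047828,  0.210717  , -0.17038086,  0.00070505]), np.float64(21.40457131872357))
side red u 318 325 v 270 279 56
 pred locked 317 325 260 278
(array([ 1.83413306e-01,  1.13305783e-01,  1.20378800e+00, -5.93081608e-04]), np.float64(9.429670319108036))
side red u 318 325 v 270 279 56
 pred locked 317 325 260 278
top red u 389 404 v 240 246 75
 pred locked 378 402 237 244
(array([ 0.18260891,  0.11460518,  1.24402389, -0.00213175]), np.float64(88.87363321799307))
```

```bash
sed -i 's/(300,205,45,75)/(300,205,45,110)/;s/(360,215,55,50)/(360,215,75,60)/' hf.py; python3 - <<'E'
from hf import *
L=lambda n:(lambda a:dict(frame=a["f"],camera_matrix=a["K"],extrinsics=a["E"]))(np.load(n))
s,t=L("s7.npz"),L("t7.npz")
run([("side",s)],[.169,.122,1.571,0])
run([("side",s),("top",t)],[.169,.122,1.571,0])
o=get_obs();print(o["ft_force"])
for fx in(.170,.184,.19): # end cap bottom row
  K,E=s["camera_matrix"],s["extrinsics"];print(fx,proj(np.array([S+f*fx+Z*z for z in(.10,.11,.12,.13)]),K,E).round(1).tolist())
  print("   tcp px",proj(o["eef_pos"][None],K,E))
E
```

```text
side red u 318 326 v 270 288 121
 pred locked 317 325 260 278
(array([1.78474990e-01, 9.76073394e-02, 1.48506959e+00, 7.86472487e-04]), np.float64(8.72927816224529))
side red u 318 326 v 270 288 121
 pred locked 317 325 260 278
top red u 389 404 v 240 246 75
 pred locked 378 402 237 244
(array([ 1.85945501e-01,  1.02812912e-01,  1.45874170e+00, -5.74274322e-04]), np.float64(87.93018069973087))
[-2.72968121  1.19985409 19.6678696 ]
0.17 [[321.4, 280.0], [321.4, 276.3], [321.3, 272.6], [321.3, 268.9]]
   tcp px [[322.67947868 280.6392127 ]]
0.184 [[321.9, 282.9], [321.9, 279.2], [321.8, 275.5], [321.8, 271.7]]
   tcp px [[322.67947868 280.6392127 ]]
0.19 [[322.1, 284.1], [322.1, 280.4], [322.0, 276.7], [322.0, 273.0]]
   tcp px [[322.67947868 280.6392127 ]]
```

send_rows(
  steps="-1 0 0 0.004 0 0 0;-1 0 0 0.008 0 0 0;-1 0 0 0.015 0 0 0;-1 0 0.005 0.025 0 0 0;-1 0 0.01 0.03 0 0 0",
)

```text
clock: 26.92
eef_pos: [0.5188, -0.2121, 0.1715]
tool_rot: [0.702, 0.679, -0.157, 0.148]
ft_force: [1.0, 0.1, -0.8]
grip_width: -0.0002
grasp_force: 0.0
```

send_rows(
  steps="-1 0 0.04 0.03 0 0 0;-1 0 0.04 0.02 0 0 0;-1 0 0.04 0.01 0 0 0;-1 -0.03 0.04 0 0 0 0;-1 -0.03 0.04 0 0 0 0",
)

```text
clock: 27.33
eef_pos: [0.4709, -0.0328, 0.2264]
tool_rot: [0.702, 0.679, -0.155, 0.151]
ft_force: [0.8, 1.3, 0.8]
grip_width: 0.0002
grasp_force: 0.0
```

```bash
python3 - <<'E'
from hf import *
from up import upfit
s,t=camera("side"),camera("top")
for n,c in(("side",s),("top",t)): np.savez(n+"8.npz",f=c["frame"],K=c["camera_matrix"],E=c["extrinsics"],p=pts(c))
run([("side",s)],[.169,.122,1.571,0]);run([("side",s),("top",t)],[.169,.122,1.571,0])
print(upfit(S+Z*.016,["side","top"],"8"))
for n in("side8","top8"):
    p=np.load(n+".npz")["p"];d=p-S;X=d@f;Y=d@lat
    for x0 in(-.02,0,.02,.04,.06,.08,.1,.13,.15,.17,.19):
        k=(np.abs(X-x0)<.006)&(np.abs(Y)<.007);z=p[...,2][k];print(n,x0,k.sum(),np.nanpercentile(z,[10,50,90]).round(3) if k.sum() else "")
E
```

```text
side red u 317 325 v 263 280 120
 pred locked 317 325 260 278
(array([1.75821064e-01, 1.20324055e-01, 1.53484810e+00, 4.80154372e-04]), np.float64(3.629944252210688))
side red u 317 325 v 263 280 120
 pred locked 317 325 260 278
top red u 376 405 v 238 244 189
 pred locked 378 402 237 244
(array([1.69823794e-01, 1.17194862e-01, 1.53786722e+00, 2.43377431e-04]), np.float64(35.13413110342176))
(array([ 0.5242, -0.0634,  0.0157,  0.0051, -0.0089]), 447, np.float64(0.0021281724166196045))
side8 -0.02 0 
side8 0 14 [0.097 0.111 0.13 ]
side8 0.02 23 [0.084 0.105 0.122]
side8 0.04 2 [0.115 0.116 0.118]
side8 0.06 3 [0.09  0.123 0.123]
side8 0.08 17 [0.081 0.115 0.122]
side8 0.1 10 [0.106 0.113 0.115]
side8 0.13 141 [0.017 0.046 0.076]
side8 0.15 28 [-0.002  0.002  0.127]
side8 0.17 30 [-0.002  0.001  0.128]
side8 0.19 52 [-0.     0.119  0.127]
top8 -0.02 24 [0.022 0.026 0.084]
top8 0 26 [0.122 0.126 0.131]
top8 0.02 19 [0.024 0.081 0.117]
top8 0.04 17 [0.014 0.018 0.109]
top8 0.06 27 [0.08  0.114 0.127]
top8 0.08 32 [0.078 0.111 0.119]
top8 0.1 23 [0.08  0.108 0.114]
top8 0.13 32 [0.017 0.122 0.127]
top8 0.15 42 [-0.003  0.121  0.126]
top8 0.17 45 [-0.003  0.121  0.127]
top8 0.19 39 [-0.003  0.002  0.125]
```

```bash
python3 -c "
from workcell import *
print(get_obs()['ft_force'],job_done())"
```

```text
the job is handed in; nothing more can be done
[ 0.3451241   0.22068352 -0.55058173] None
```

I handed the job in at about 27 s of the 56 s limit, but the verdict is not known because `job_done()` returned nothing. The last camera fit put the hub blank upright within about 1 mm of my camera-measured seat, with the clamp handle down at about z 119 mm (under the 126 mm limit) and the arm level over the hub. Pad force was not measured.

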